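Reset the tripped breaker in the workshop supply box

TASK

One of the three breakers in the saw workshop's supply box has tripped: its handle stands about midway. Open the clear cover, reset that breaker by pushing its handle fully to off and then throwing it fully on, and shut the cover again. Leave the breaker that is on and the one that is switched off (its machine is being repaired) as they are, and do not disturb the things lying around the box.

Things in the scene. Friction and masses are not known exactly. Their poses are not given: they have to be found in the camera images.
- supply_box: grey steel power supply box standing on the bench, fixed: 260 mm along its own x, 370 mm along its own y, its front plate looking up at height 120 mm. Origin: centre of its underside, on the bench. Its x axis points away from the robot (yaw varies), z up. Three red socket outlets on its far (+x) side stick out 42 mm; carrying handles on its ends stick out 28 mm.
- cover (a joint): clear domed plastic cover over the breakers, 180 mm along the box's x by 300 mm along its y, 45 mm high on the front plate, dark rim; hinged along its far edge. 0 = shut, flat on the front plate; grows as the near edge is lifted; 1.7 = stop, a little past upright. Stiff friction hinge: it stays at whatever angle it is left; about 4 N at the pull lifts it.
- cover_hinge (a point): middle of the cover's hinge line, at the height of the front plate (120 mm), 95 mm beyond the box's centre in the box's x; the hinge line runs along the box's y.
- cover_pull (a point): grip point of the orange pull on the cover, an upright bar 12 mm thick in the box's x, 30 mm wide in its y, standing 32 mm above the cover's clear top (165 to 197 mm above the bench when shut). The point lies on its middle, 22 mm above the clear top and 10 mm below the bar's end, 178 mm from the hinge line (165 mm nearer the robot than the hinge and 67 mm above it when shut); it turns with the cover.
- handle_1 (a joint): off-white toggle handle, in a black slot frame, of one of the three breakers (their order in the row varies), turning about a line along the box's y. -0.5 = fully off (leaning to the box's -x, towards the robot, green mark), +0.5 = fully on (leaning to +x, red mark), about midway = tripped. Turns against about 0.18 N m of friction and stays where it is left.
- handle_2 (a joint): handle of another breaker, the same in look and measure.
- handle_3 (a joint): handle of another breaker, the same in look and measure. Of whichever breaker has tripped: its handle stops dead at about +0.22 when pushed towards on, until it has been pushed fully off once; its latch then sets and the handle can go on to +0.5.
- handle_1_tip (a point): middle of the end of handle 1. Handles are 9 mm thick, 20 mm wide in the box's y; the end lies 42 mm from the turning axis, which runs 12 mm below the front plate (108 mm above the bench), so 30 mm above the front plate when upright, 25 mm when fully on or off. Breakers stand 90 mm apart along the box's y.
- handle_2_tip (a point): the same point of handle 2.
- handle_3_tip (a point): the same point of handle 3.
- handle_1_slot (a point): middle of the slot of breaker 1, straight above the handle's turning axis, level with the top of the black slot frame (6 mm above the front plate, 126 mm above the bench; frame 86 mm in the box's x by 50 mm in its y). Fixed to the box; its axes are the box's.
- handle_2_slot (a point): the same point of breaker 2.
- handle_3_slot (a point): the same point of breaker 3.
- bar_oil_center (a point): bystander: orange oil bottle, 72 mm across, 190 mm high, standing left of the box; the point is half-way up.
- spanner_grip (a point): bystander: steel spanner 170 mm long lying right of the box; the point is on its shank.
- nut_tray_center (a point): bystander: round dark steel tray of nuts, 96 mm across, 22 mm high, right of the box; the point is half-way up.

How it is judged:
By the outcome, as a careful person would: the job done as asked, in the order asked, and still so for the second after the job is handed in, with the robot touching nothing.
It also fails if it takes over 72 s, if anything falls off the work surface, if the arm or the gripper's body presses on something with over 40 N, if the wrist force passes 120 N, or if a joint passes its speed limit or range.

ROBOT

A 6-joint arm with a two-finger parallel gripper is mounted at the origin on the work surface. World frame = base frame: x ahead of the robot, y to its left, z up, the work surface at z = 0. Lengths are in m, angles in rad, forces in N, time in s.
With the tool pointing down it reaches from about 0.4 to 0.825 m from the base axis. Payload 7 kg.
Tool frame: the origin (TCP) lies midway between the tips of the shut fingers; the grasp point (between the pads) lies 19 mm behind it; z points along the fingers, y is the line along which they close (so a half turn about z gives the same grasp; the last joint's range is limited). The gripper opens to 85 mm and grips with 20 to 120 N. Pads are 22 mm wide; open, the fingers measure 114 mm over their backs; the gripper's body (76 mm by 85 mm) begins 54 mm behind the grasp point. The pads swing forward as they close: fully open they stand 13 mm farther back than shut.
Start: joints at [-0.912, 0.359, 0.012, 0, -1.224, -0.288], TCP at [0.245, -0.629, 0.231] pointing down, gripper open.
Joint ranges: [-3.07, 3.07], [-1.43, 2.12], [-1.02, 1.25], [-3.03, 1.67], [-3.05, -0], [-3.03, 3.03]. Speed limits (rad/s): [2.39, 2.39, 3.01, 3.14, 3.14, 3.14].

INTERFACE

Orientations are given as a 3x3 rotation matrix whose columns are the frame's x, y, z axes.
In Python, from workcell import readout, get_image, robot gives the robot as it stands.
- The arm moves only by the shell command python3 -m creep 'ROWS'. ROWS is JSON, a list of rows, each an object with "xyz": the shift along the tool's x, y, z in cm, a list of three; "angular": the turn, a rotation vector about the tool's x, y, z in rad, a list of three; "hand": the opening, from 0 (shut) to 1 (fully open). In form: [{"xyz": [dx, dy, dz], "angular": [wx, wy, wz], "hand": hand}, ...]. A call has 1 to 20 rows; each row is the pose to reach, as a shift and turn from the pose commanded when the call began, along the tool's axes at that moment; what a row does not reach only later rows make up. A row lasts 1/12 s, in which the tool goes at most 41.7 mm and 7.16 degrees, less where a joint would pass 70% of its speed; a pose out of reach is approached as far as the arm can. A call with a gripper value outside its range is refused whole. The fingers move at their own pace and stop on an object; the grip force is fixed at half the most. Time passes only in rows, so rows that repeat a pose let the fingers close. It gives the time, the measured TCP pose, the force, the opening and the grip force at its end, in the units of the state.
- readout.sense(): the state, without advancing time (a new reading comes with each control period).
- get_image(name): name is "scene" or "side" or "wrist"; returns a dict with "image" (384x512x3 uint8, red, green, blue), "camera_matrix" (3x3 intrinsics, pixels), "k1" (the pictures are not rectified: a ray, as slopes to the right and down, at radius r is drawn at 1 + k1 r^2 times it, then the intrinsics apply), "rvec" (rotation vector, rad) and "tvec" (3), from world to camera coordinates, as OpenCV has them. Camera axes: x right, y down, z forward; pixel columns grow to the right and rows downward; lengths in m; the calibration is good to about 2 mm. A picture is of the moment at which its call begins. There is no depth.
- robot.finish_job(): hands the job in; it is judged then, once.
The state is a dict: "t": time; "joint_positions": joint angles; "qd": joint speeds; "joint_efforts": joint torques, N m; "position": TCP position; "tcp_rot": TCP orientation; "ft_force": force on the tool from outside, world axes, zero at the start; "moment": the same for the moment, N m; "opening": finger opening in m; "gripper_force": force on a finger pad.
Only numpy, scipy, OpenCV 4.12 (cv2) and the standard library are available. Lean on these libraries where they do the work, as an engineer would, in place of code of your own. Each camera call takes 0.05 s, during which the arm holds its last target. There are 200 camera calls.

## Working session

There is one attempt and no reset: what is moved stays moved. The work goes in short steps, Python scripts to look and compute and a shell command to move; the robot and the scene stay as the last step left them, time stands still between calls to the robot, and variables do not carry over. Pictures are saved under pics/ and viewed, at most 10 in all, crops included, and the job is handed in when it is done.

```bash
ls; mkdir -p pics; python3 - <<'E'
from workcell import readout,get_image
import cv2,numpy as np
s=readout.sense();print(s)
for n in("scene","side"):
    d=get_image(n);cv2.imwrite(f"pics/{n}0.png",cv2.resize(d["image"][:,:,::-1],(800,600),interpolation=cv2.INTER_CUBIC))
    R=cv2.Rodrigues(np.array(d["rvec"]))[0];print(n,-R.T@np.ravel(d["tvec"]),d["k1"],d["camera_matrix"])
E
```

```text
pics
{'t': 0.0, 'joint_positions': array([-9.11919740e-01,  3.59349200e-01,  1.10796686e-02, -3.88245442e-04,
       -1.22411041e+00, -2.88097564e-01]), 'qd': array([-6.14906413e-04,  4.08434513e-04, -2.23786065e-03,  8.37250519e-04,
        1.92052525e-05, -2.24745047e-04]), 'joint_efforts': array([-6.87649072e-05, -5.83334398e+01,  2.93412101e+01,  6.93632886e+00,
       -6.14512421e-03, -1.65247911e-05]), 'position': array([ 0.24439156, -0.62868524,  0.23039025]), 'tcp_rot': array([[-9.32093218e-01, -3.62217847e-01, -6.80806534e-04],
       [-3.62218473e-01,  9.32092056e-01,  1.47566818e-03],
       [ 1.00061010e-04,  1.62206101e-03, -9.99998679e-01]]), 'ft_force': array([-0.33896756, -0.65006162,  0.30446751]), 'moment': array([-0.00553503,  0.0620778 , -0.03347324]), 'gripper_force': 0.0, 'opening': 0.08517699931180601}
scene [1.33204925 0.26170525 1.30573657] -0.02578743539811676 [[472.98832037   0.         254.54365209]
 [  0.         472.98832037 189.89360269]
 [  0.           0.           1.        ]]
side [-0.29352179 -0.86017047  1.26048077] -0.11283469951488084 [[455.97984118   0.         259.48848289]
 [  0.         455.97984118 189.12535764]
 [  0.           0.           1.        ]]
```

View pics/scene0.png

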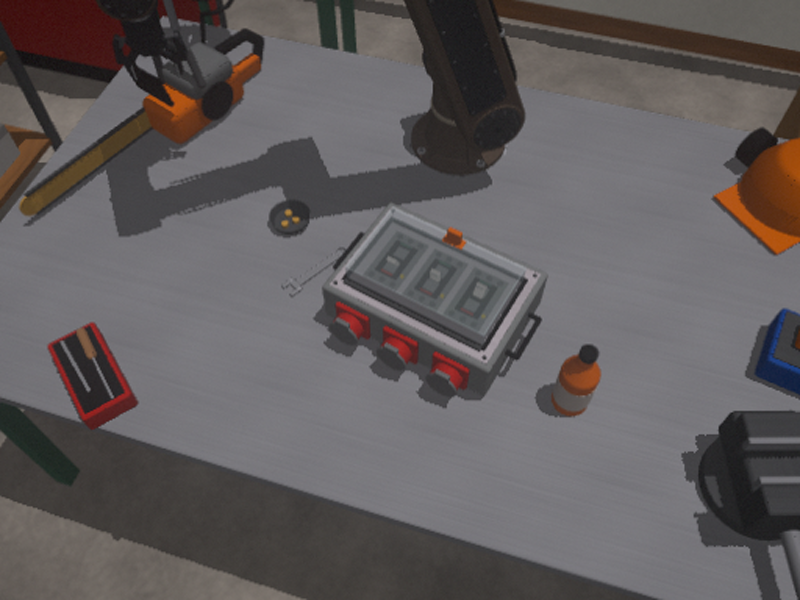

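View pics/side0.png

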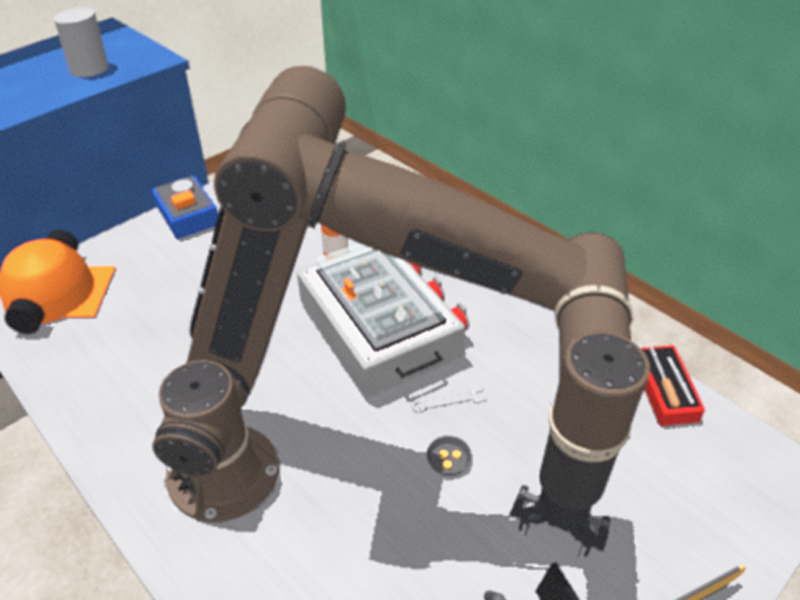

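Scene view: front plate with corners near (393,207), (546,273), (485,368), (325,287), pull at (455,238), bottle (578,380), tray (289,218), spanner (312,272). Now enlarged crops.

```bash
cat > h.py <<'E'
import cv2,numpy as np
from workcell import readout,get_image
def cam(n):
    d=get_image(n);d["R"]=cv2.Rodrigues(np.array(d["rvec"]))[0];d["t"]=np.ravel(d["tvec"]);d["D"]=np.array([d["k1"],0,0,0.]);d["K"]=np.array(d["camera_matrix"]);return d
def proj(d,P): return cv2.projectPoints(np.asarray(P,float).reshape(-1,1,3),np.array(d["rvec"],float),d["t"],d["K"],d["D"])[0].reshape(-1,2)
def ray(d,uv):
    n=cv2.undistortPoints(np.asarray(uv,float).reshape(-1,1,2),d["K"],d["D"])[:,0]
    return -d["R"].T@d["t"],np.c_[n,np.ones(len(n))]@d["R"]
def atz(d,uv,z):
    c,r=ray(d,uv);return c+r*((z-c[2])/r[:,2])[:,None]
def crop(d,u0,v0,w,h,f,name):
    cv2.imwrite(name,cv2.resize(d["image"][v0:v0+h,u0:u0+w,::-1],None,fx=f,fy=f,interpolation=cv2.INTER_CUBIC))
E
python3 - <<'E'
from h import *
d=cam("scene");crop(d,195,120,160,120,5,"pics/c1.png")
# front plate corners, rough
print(atz(d,np.array([(393,207),(546,273),(485,368),(325,287)])*.64,.12))
E
```

```text
[[ 0.35584866 -0.05576393  0.12      ]
 [ 0.43103986  0.28468919  0.12      ]
 [ 0.67352766  0.21868985  0.12      ]
 [ 0.59037958 -0.12156     0.12      ]]
```

View pics/c1.png

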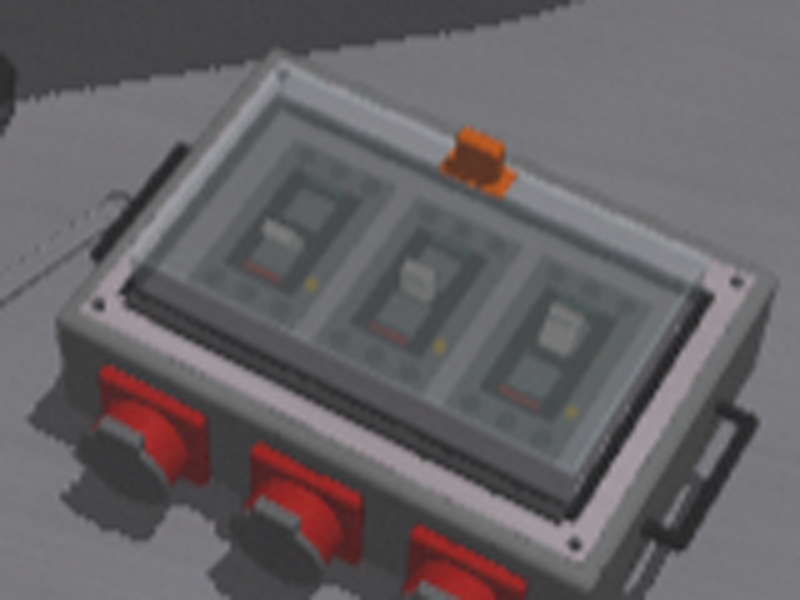

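Crop: plate screws at (284,76),(736,282),(574,545),(98,304); right breaker leans to red (on), middle at (418,280) midway (tripped), left leans to green (off); pull top at (480,137).

```bash
cat >> h.py <<'E'
def box(c,yaw):
    R=np.array([[np.cos(yaw),-np.sin(yaw),0],[np.sin(yaw),np.cos(yaw),0],[0,0,1]])
    return R,(lambda p:R@np.asarray(p,float)+np.r_[c,0])
E
python3 - <<'E'
from h import *
d=cam("scene");s=cam("side")
q=np.array([(284,76),(736,282),(574,545),(98,304)])/5+[195,120]
P=atz(d,q,.121);print(P)
c=P[:,:2].mean(0);v=(P[1]-P[0]+P[2]-P[3]);w=P[3]-P[0]+P[2]-P[1]
yaw=np.arctan2(-v[0],v[1]);yw=np.arctan2(w[1],w[0]);print(c,yaw,yw,np.linalg.norm(v)/2,np.linalg.norm(w)/2)
yaw=(yaw*2+yw)/3
R,f=box(c,yaw)
pts={"pulltop":(-.07,0,.197),"oc":(-.13,-.185,.12),"oc2":(-.13,.185,.12),"oc3":(.13,.185,.12),"oc4":(.13,-.185,.12),"s-":(0,-.09,.126),"s0":(0,0,.126),"s+":(0,.09,.126)}
for n,p in pts.items(): print(n,f(p).round(4),(proj(d,f(p))[0]-[195,120])*5,proj(s,f(p))[0]/.64)
for n,uv,z in(("bottle",(368,262),.0),("tray",(185,139),.011),("spanner",(200,174),.005)):print(n,atz(d,[uv],z))
crop(s,185,150,130,98,6,"pics/c2.png")
E
```

```text
[[ 0.36757919 -0.05112281  0.121     ]
 [ 0.44462331  0.26453059  0.121     ]
 [ 0.65400015  0.21217384  0.121     ]
 [ 0.57502266 -0.10562326  0.121     ]]
[0.51030633 0.07998959] -0.24149739186869457 -0.2509581238509977 0.32619099791608047 0.21514973286305883
pulltop [0.4424 0.0969 0.197 ] [480.80573161 139.22560706] [348.1760142  281.18194317]
oc [ 0.3394 -0.068   0.12  ] [272.39271341  40.21156723] [363.33420341 367.5499276 ]
oc2 [0.429 0.291 0.12 ] [782.8571431  273.43480534] [294.8783793  269.29087762]
oc3 [0.6812 0.228  0.12  ] [589.86285475 593.37538244] [387.45139459 237.02956326]
oc4 [ 0.5916 -0.131   0.12  ] [ 49.80349261 316.29536211] [465.67940053 324.8833405 ]
s- [ 0.4885 -0.0073  0.126 ] [293.12984699 228.37673711] [395.02337097 317.30497654]
s0 [0.5103 0.08   0.126 ] [418.89467563 289.04141797] [376.47912277 294.01769862]
s+ [0.5321 0.1673 0.126 ] [549.26635727 351.95086951] [359.18235502 272.28454999]
bottle [[0.64437744 0.40190313 0.        ]]
tray [[ 0.36421682 -0.30269559  0.011     ]]
spanner [[ 0.48883445 -0.19864713  0.005     ]]
```

View pics/c2.png

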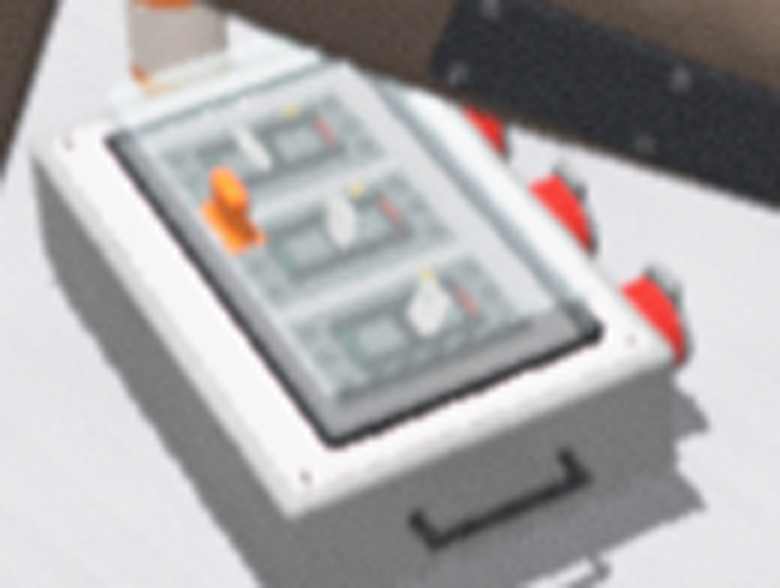

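Poses agree: side view puts the pull top at crop (230,178), predicted (227,180). The middle breaker is tripped; −y is on, +y is off. I plan to grip the pull with fingers closing along the box y, so that it can pivot between the pads.

```bash
cat >> h.py <<'E'
from scipy.spatial.transform import Rotation as Ro
C=np.array([.5103,.0800]);YAW=-.2446;BR,f=box(C,YAW)
def down(tilt=0,yflip=1):  # tool closing along box y; tilt about box y (+: tip swings towards robot)
    y=BR[:,1]*yflip;z=np.array([0,0,-1.]);M=np.c_[np.cross(y,z),y,z]
    return Ro.from_rotvec(BR[:,1]*tilt).as_matrix()@M
def rel(P,M,P0=None,M0=None):
    s=readout.sense();P0=s["position"] if P0 is None else P0;M0=s["tcp_rot"] if M0 is None else M0
    return (M0.T@(np.asarray(P)-P0)*100).round(2),Ro.from_matrix(M0.T@M).as_rotvec().round(3)
E
python3 - <<'E'
from h import *
s=readout.sense();M=down();print(M)
up=s["position"]+[0,0,.08]
print(rel(f((-.07,0,.28)),M))
E
```

```text
[[-0.97023427  0.24216825  0.        ]
 [ 0.24216825  0.97023427  0.        ]
 [ 0.          0.         -1.        ]]
(array([-44.74,  60.49,  -4.87]), array([ 0.001, -0.   ,  0.615]))
```

```bash
python3 -m creep '[{"xyz":[0,0,-4.9],"angular":[0,0,0],"hand":0.7},{"xyz":[-22,30,-4.9],"angular":[0,0,0.3],"hand":0.7},{"xyz":[-44.7,60.5,-4.9],"angular":[0,0,0.615],"hand":0.7},{"xyz":[-44.7,60.5,-4.9],"angular":[0,0,0.615],"hand":0.7},{"xyz":[-44.7,60.5,-4.9],"angular":[0,0,0.615],"hand":0.7},{"xyz":[-44.7,60.5,-4.9],"angular":[0,0,0.615],"hand":0.7},{"xyz":[-44.7,60.5,-4.9],"angular":[0,0,0.615],"hand":0.7},{"xyz":[-44.7,60.5,-4.9],"angular":[0,0,0.615],"hand":0.7},{"xyz":[-44.7,60.5,-4.9],"angular":[0,0,0.615],"hand":0.7},{"xyz":[-44.7,60.5,-4.9],"angular":[0,0,0.615],"hand":0.7},{"xyz":[-44.7,60.5,-4.9],"angular":[0,0,0.615],"hand":0.7},{"xyz":[-44.7,60.5,-4.9],"angular":[0,0,0.615],"hand":0.7},{"xyz":[-44.7,60.5,-4.9],"angular":[0,0,0.615],"hand":0.7},{"xyz":[-44.7,60.5,-4.9],"angular":[0,0,0.615],"hand":0.7},{"xyz":[-44.7,60.5,-4.9],"angular":[0,0,0.615],"hand":0.7},{"xyz":[-44.7,60.5,-4.9],"angular":[0,0,0.615],"hand":0.7},{"xyz":[-44.7,60.5,-4.9],"angular":[0,0,0.615],"hand":0.7},{"xyz":[-44.7,60.5,-4.9],"angular":[0,0,0.615],"hand":0.7}]'
python3 - <<'E'
from h import *
print(rel(f((-.07,0,.28)),down()),readout.sense()["joint_positions"].round(2),readout.sense()["t"])
w=cam("wrist");cv2.imwrite("pics/w1.png",w["image"][:,:,::-1])
print(proj(w,[f((-.07,0,.197)),f((-.07,.015,.197)),f((-.07,-.015,.197)),f((0,0,.12)),f((-.07,0,.165))]).round(0))
E
```

```text
t: 1.75
position: [0.4282, 0.0488, 0.2804]
tcp_rot: [[-0.97, 0.241, 0.001], [0.241, 0.97, 0.001], [-0.001, 0.001, -1.0]]
ft_force: [0.7, -1.4, -0.3]
opening: 0.0593
gripper_force: 0.0
(array([-0.22,  5.02,  0.04]), array([0.001, 0.001, 0.001])) [ 0.57 -0.09 -0.41  0.   -1.25 -2.39] 1.75
[[320. 200.]
 [337. 200.]
 [302. 200.]
 [303. 232.]
 [313. 188.]]
```

View pics/w1.png

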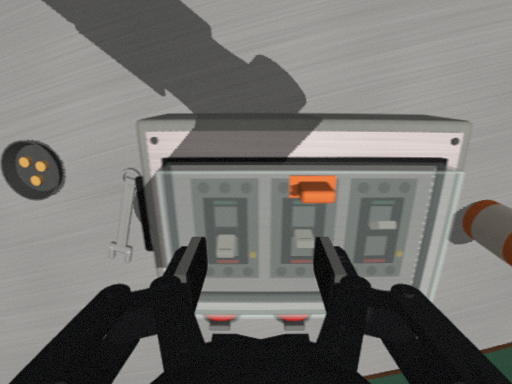

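Wrist view: the pull base is at (313,188) and the bar top at (318,198), matching the predictions (313,188) and (320,200). Now descending and gripping.

```bash
python3 -m creep '[{"xyz":[-0.2,5,0],"angular":[0,0,0],"hand":0.7},{"xyz":[-0.2,5,0],"angular":[0,0,0],"hand":0.7},{"xyz":[-0.2,5,3],"angular":[0,0,0],"hand":0.7},{"xyz":[-0.2,5,6],"angular":[0,0,0],"hand":0.7},{"xyz":[-0.2,5,9],"angular":[0,0,0],"hand":0.7},{"xyz":[-0.2,5,11],"angular":[0,0,0],"hand":0.7},{"xyz":[-0.2,5,11],"angular":[0,0,0],"hand":0.7},{"xyz":[-0.2,5,11],"angular":[0,0,0],"hand":0.7},{"xyz":[-0.2,5,11],"angular":[0,0,0],"hand":0.1},{"xyz":[-0.2,5,11],"angular":[0,0,0],"hand":0.1},{"xyz":[-0.2,5,11],"angular":[0,0,0],"hand":0.1},{"xyz":[-0.2,5,11],"angular":[0,0,0],"hand":0.1},{"xyz":[-0.2,5,11],"angular":[0,0,0],"hand":0.1},{"xyz":[-0.2,5,11],"angular":[0,0,0],"hand":0.1},{"xyz":[-0.2,5,11],"angular":[0,0,0],"hand":0.1}]'
python3 - <<'E'
from h import *
P=readout.sense()["position"]; B=BR.T@(P-np.r_[C,0]);print("tcp in box",B)
# arc shifts: tool x=-box x, tool z down
r0=B-np.array([.095,0,.12])
g=np.array([-.165,0,.067])
for th in np.arange(0,1.56,.1):
    c,s_=np.cos(th),np.sin(th);x=g[0]*c+g[2]*s_;z=-g[0]*s_+g[2]*c
    print(th.round(1),round(-(x-g[0])*100,1),round(-(z-g[2])*100,1))
E
```

```text
t: 3.05
position: [0.4434, 0.0953, 0.1717]
tcp_rot: [[-0.97, 0.241, 0.003], [0.241, 0.97, 0.002], [-0.002, 0.002, -1.0]]
ft_force: [-2.7, 2.1, 7.2]
opening: 0.0287
gripper_force: 59.2
tcp in box [-0.06865349 -0.00139733  0.17167629]
0.0 -0.0 -0.0
0.1 -0.8 -1.6
0.2 -1.7 -3.1
0.3 -2.7 -4.6
0.4 -3.9 -5.9
0.5 -5.2 -7.1
0.6 -6.7 -8.1
0.7 -8.2 -9.1
0.8 -9.8 -9.8
0.9 -11.5 -10.4
1.0 -13.2 -10.8
1.1 -15.0 -11.0
1.2 -16.8 -11.1
1.3 -18.5 -11.0
1.4 -20.3 -10.7
1.5 -22.0 -10.2
```

```bash
python3 -m creep '[{"xyz":[-0.8,0,-1.6],"angular":[0,0,0],"hand":0.1},{"xyz":[-1.7,0,-3.1],"angular":[0,0,0],"hand":0.1},{"xyz":[-2.8,0,-4.6],"angular":[0,0,0],"hand":0.1},{"xyz":[-4.0,0,-5.9],"angular":[0,0,0],"hand":0.1},{"xyz":[-5.4,0,-7.1],"angular":[0,0,0],"hand":0.1},{"xyz":[-6.9,0,-8.1],"angular":[0,0,0],"hand":0.1},{"xyz":[-8.4,0,-9.0],"angular":[0,0,0],"hand":0.1},{"xyz":[-8.4,0,-9.0],"angular":[0,0,0],"hand":0.1},{"xyz":[-8.4,0,-9.0],"angular":[0,0,0],"hand":0.1}]'
```

```text
t: 3.8
position: [0.5245, 0.0751, 0.2605]
tcp_rot: [[-0.97, 0.242, 0.002], [0.242, 0.97, 0.002], [-0.001, 0.002, -1.0]]
ft_force: [-0.2, 5.8, 0.6]
opening: 0.0284
gripper_force: 61.4
```

```bash
python3 -m creep '[{"xyz":[-1.7,0,-0.7],"angular":[0,0,0],"hand":0.1},{"xyz":[-3.4,0,-1.3],"angular":[0,0,0],"hand":0.1},{"xyz":[-5.2,0,-1.7],"angular":[0,0,0],"hand":0.1},{"xyz":[-7.0,0,-1.8],"angular":[0,0,0],"hand":0.1},{"xyz":[-8.8,0,-1.9],"angular":[0,0,0],"hand":0.1},{"xyz":[-10.5,0,-1.7],"angular":[0,0,0],"hand":0.1},{"xyz":[-12.3,0,-1.4],"angular":[0,0,0],"hand":0.1},{"xyz":[-14.0,0,-0.9],"angular":[0,0,0],"hand":0.1},{"xyz":[-14.0,0,-0.9],"angular":[0,0,0],"hand":0.1},{"xyz":[-14.0,0,-0.9],"angular":[0,0,0],"hand":0.1}]'
python3 - <<'E'
from h import *
P=readout.sense()["position"];print(BR.T@(P-np.r_[C,0]),readout.sense()["joint_positions"].round(2))
d=cam("scene");s=cam("side");a=d["image"][90:300,130:400];b=s["image"][90:300,130:400]
cv2.imwrite("pics/o1.png",cv2.resize(np.vstack([a,b])[:,:,::-1],None,fx=1.42,fy=1.42,interpolation=cv2.INTER_CUBIC))
E
```

```text
t: 4.63
position: [0.661, 0.0412, 0.2693]
tcp_rot: [[-0.97, 0.242, 0.003], [0.242, 0.97, 0.001], [-0.002, 0.001, -1.0]]
ft_force: [2.1, 4.1, 1.0]
opening: 0.0282
gripper_force: 59.7
[ 0.15558772 -0.0012047   0.26932463] [ 0.36  0.32  0.04  0.   -1.29 -2.17]
```

View pics/o1.png

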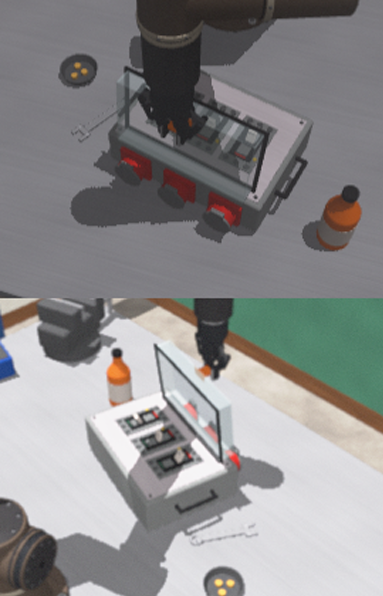

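Cover stands near upright (≈1.5 rad). Release, rise, cross back over to the near side, above the middle breaker.

```bash
python3 -m creep '[{"xyz":[0,0,0],"angular":[0,0,0],"hand":0.6},{"xyz":[0,0,0],"angular":[0,0,0],"hand":0.6},{"xyz":[0,0,0],"angular":[0,0,0],"hand":0.6},{"xyz":[0,0,0],"angular":[0,0,0],"hand":0.6},{"xyz":[0,0,-3],"angular":[0,0,0],"hand":0.6},{"xyz":[0,0,-6],"angular":[0,0,0],"hand":0.6},{"xyz":[0,0,-8],"angular":[0,0,0],"hand":0.6},{"xyz":[0,0,-8],"angular":[0,0,0],"hand":0.6},{"xyz":[4,0,-8],"angular":[0,0,0],"hand":0.6},{"xyz":[8,0,-8],"angular":[0,0,0],"hand":0.6},{"xyz":[12,0,-8],"angular":[0,0,0],"hand":0.6},{"xyz":[15.6,0,-8],"angular":[0,0,0],"hand":0.6},{"xyz":[15.6,0,-8],"angular":[0,0,0],"hand":0.6},{"xyz":[15.6,0,-8],"angular":[0,0,0],"hand":0.6}]'
python3 - <<'E'
from h import *
P=readout.sense()["position"];print(BR.T@(P-np.r_[C,0]))
w=cam("wrist");cv2.imwrite("pics/w2.png",w["image"][:,:,::-1])
for y in(-.09,0,.09):
  print(proj(w,[f((.042*np.sin(a),y,.108+.042*np.cos(a))) for a in(-.5,0,.5)]).round(0).tolist(),proj(w,[f((0,y,.126))]).round(0))
E
```

```text
t: 5.9
position: [0.5069, 0.0783, 0.3501]
tcp_rot: [[-0.971, 0.24, 0.002], [0.24, 0.971, 0.001], [-0.002, 0.002, -1.0]]
ft_force: [0.2, 0.0, -0.3]
opening: 0.0511
gripper_force: 0.0
[-0.00285748 -0.0025021   0.35013065]
[[190.0, 150.0], [191.0, 167.0], [193.0, 181.0]] [[195. 163.]]
[[263.0, 150.0], [262.0, 167.0], [262.0, 181.0]] [[262. 163.]]
[[335.0, 151.0], [334.0, 167.0], [332.0, 182.0]] [[330. 163.]]
```

View pics/w2.png

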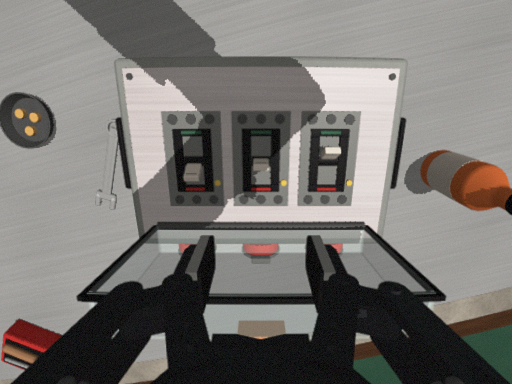

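Wrist view: cover open, middle handle tip ≈(261,164) (midway), −y handle leans to red (on), +y tip (332,150) off; predictions match. Descend onto the middle handle.

```bash
python3 - <<'E'
from h import *
w=cam("wrist")
for th in(1.4,1.5,1.6):print(th,proj(w,[f((.095-.18*np.cos(th),y,.12+.18*np.sin(th))) for y in(-.15,.15)]).round(0).tolist())
E
python3 -m creep '[{"xyz":[-0.2,0.1,4],"angular":[0,0,0],"hand":0.55},{"xyz":[-0.2,0.1,8],"angular":[0,0,0],"hand":0.55},{"xyz":[-0.2,0.1,12],"angular":[0,0,0],"hand":0.55},{"xyz":[-0.2,0.1,16],"angular":[0,0,0],"hand":0.55},{"xyz":[-0.2,0.1,18],"angular":[0,0,0],"hand":0.55},{"xyz":[-0.2,0.1,18],"angular":[0,0,0],"hand":0.55},{"xyz":[-0.2,0.1,18],"angular":[0,0,0],"hand":0.55}]'
python3 - <<'E'
from h import *
P=readout.sense()["position"];print(BR.T@(P-np.r_[C,0]))
E
```

```text
1.4 [[87.0, 283.0], [440.0, 283.0]]
1.5 [[90.0, 302.0], [437.0, 302.0]]
1.6 [[94.0, 319.0], [432.0, 319.0]]
t: 6.58
position: [0.511, 0.078, 0.1679]
tcp_rot: [[-0.97, 0.242, -0.003], [0.242, 0.97, -0.002], [0.002, -0.003, -1.0]]
ft_force: [0.5, 0.6, 1.4]
opening: 0.0467
gripper_force: 0.0
[ 0.00114065 -0.00178439  0.16788152]
```

```bash
python3 -m creep '[{"xyz":[0,0,2],"angular":[0,0,0],"hand":0.55},{"xyz":[0,0,3.7],"angular":[0,0,0],"hand":0.55},{"xyz":[0,0,3.7],"angular":[0,0,0],"hand":0.55},{"xyz":[0,0,3.7],"angular":[0,0,0],"hand":0.05},{"xyz":[0,0,3.7],"angular":[0,0,0],"hand":0.05},{"xyz":[0,0,3.7],"angular":[0,0,0],"hand":0.05},{"xyz":[0,0,3.7],"angular":[0,0,0],"hand":0.05},{"xyz":[0,0,3.7],"angular":[0,0,0],"hand":0.05},{"xyz":[0,0,3.7],"angular":[0,0,0],"hand":0.05}]'
python3 - <<'E'
from h import *
P=readout.sense()["position"];print(BR.T@(P-np.r_[C,0]))
E
```

```text
t: 7.33
position: [0.5118, 0.0785, 0.1342]
tcp_rot: [[-0.97, 0.241, 0.003], [0.241, 0.97, 0.0], [-0.003, 0.001, -1.0]]
ft_force: [0.0, -3.8, 5.8]
opening: 0.018
gripper_force: 58.9
[ 0.00186512 -0.00110652  0.13419269]
```

```bash
python3 -m creep '[{"xyz":[0.4,0,0],"angular":[0,0,0],"hand":0.05},{"xyz":[0.8,0,0.1],"angular":[0,0,0],"hand":0.05},{"xyz":[1.2,0,0.2],"angular":[0,0,0],"hand":0.05},{"xyz":[1.6,0,0.3],"angular":[0,0,0],"hand":0.05},{"xyz":[1.8,0,0.4],"angular":[0,0,0],"hand":0.05},{"xyz":[1.8,0,0.4],"angular":[0,0,0],"hand":0.05},{"xyz":[1.8,0,0.4],"angular":[0,0,0],"hand":0.05}]'
python3 -c "
from h import *
P=readout.sense()['position'];print(BR.T@(P-np.r_[C,0]),BR.T@readout.sense()['ft_force'])"
```

```text
t: 7.92
position: [0.4975, 0.0823, 0.1327]
tcp_rot: [[-0.971, 0.239, 0.009], [0.239, 0.971, -0.001], [-0.009, 0.002, -1.0]]
ft_force: [5.5, -12.3, 15.8]
opening: 0.018
gripper_force: 61.7
[-0.01294314 -0.00088991  0.13267171] [  8.29961842 -10.65591303  15.79326974]
```

```bash
python3 -m creep '[{"xyz":[0.2,0,0],"angular":[0,0,0],"hand":0.05},{"xyz":[0.4,0,0],"angular":[0,0,0],"hand":0.05},{"xyz":[0.6,0,0],"angular":[0,0,0],"hand":0.05},{"xyz":[0.6,0,0],"angular":[0,0,0],"hand":0.05},{"xyz":[0.6,0,0],"angular":[0,0,0],"hand":0.05}]'
python3 -c "
from h import *
P=readout.sense()['position'];print(BR.T@(P-np.r_[C,0]),BR.T@readout.sense()['ft_force'])
w=cam('wrist');crop(w,130,60,260,190,3,'pics/w3.png')"
```

```text
t: 8.33
position: [0.491, 0.0839, 0.1311]
tcp_rot: [[-0.971, 0.24, 0.008], [0.24, 0.971, -0.0], [-0.007, 0.002, -1.0]]
ft_force: [10.7, -10.9, 3.8]
opening: 0.0179
gripper_force: 59.2
[-0.01966875 -0.00091751  0.13106765] [13.03265889 -8.0210909   3.80575221]
```

View pics/w3.png

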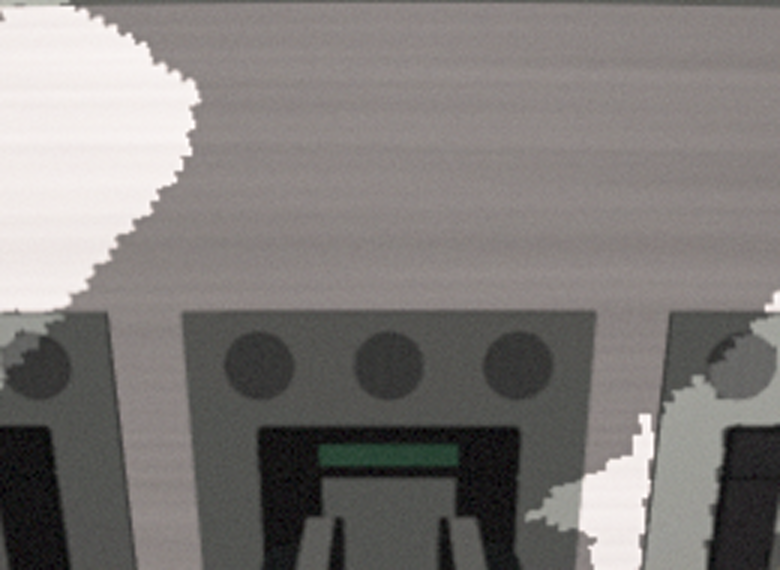

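```bash
python3 -m creep '[{"xyz":[0.2,0,0],"angular":[0,0,0],"hand":0.05},{"xyz":[0.4,0,0],"angular":[0,0,0],"hand":0.05},{"xyz":[0.4,0,0],"angular":[0,0,0],"hand":0.05},{"xyz":[0.4,0,0],"angular":[0,0,0],"hand":0.05}]'
python3 -c "
from h import *
P=readout.sense()['position'];print(BR.T@(P-np.r_[C,0]),BR.T@readout.sense()['ft_force'])"
```

```text
t: 8.72
position: [0.4852, 0.0851, 0.1295]
tcp_rot: [[-0.971, 0.241, 0.004], [0.241, 0.971, -0.0], [-0.004, 0.001, -1.0]]
ft_force: [7.1, -6.6, -3.2]
opening: 0.0155
gripper_force: 58.4
[-0.02555355 -0.0011461   0.12951814] [ 8.52034039 -4.66591769 -3.24918991]
```

```bash
python3 -m creep '[{"xyz":[0,0,0],"angular":[0,0,0],"hand":0.5},{"xyz":[0,0,0],"angular":[0,0,0],"hand":0.5},{"xyz":[0,0,0],"angular":[0,0,0],"hand":0.5},{"xyz":[0,0,0],"angular":[0,0,0],"hand":0.5},{"xyz":[0,0,-4],"angular":[0,0,0],"hand":0.5},{"xyz":[0,0,-8],"angular":[0,0,0],"hand":0.5},{"xyz":[0,0,-12],"angular":[0,0,0],"hand":0.5},{"xyz":[0,0,-12],"angular":[0,0,0],"hand":0.5},{"xyz":[0,0,-12],"angular":[0,0,0],"hand":0.5}]'
python3 -c "
from h import *
P=readout.sense()['position'];print(BR.T@(P-np.r_[C,0]))
w=cam('wrist');crop(w,130,110,260,190,3,'pics/w4.png')
for y in(-.09,0,.09):
  print(((proj(w,[f((.042*np.sin(a),y,.108+.042*np.cos(a))) for a in(-.5,-.3,0,.5)])-[130,110])*3).round(0).tolist())
"
```

```text
t: 9.47
position: [0.4845, 0.0862, 0.2507]
tcp_rot: [[-0.97, 0.241, 0.005], [0.241, 0.97, 0.003], [-0.004, 0.004, -1.0]]
ft_force: [-0.6, 0.2, -0.4]
opening: 0.0423
gripper_force: 0.0
[-2.64950336e-02 -1.99090563e-04  2.50732251e-01]
[[105.0, 256.0], [104.0, 283.0], [107.0, 322.0], [118.0, 371.0]]
[[392.0, 256.0], [392.0, 283.0], [392.0, 322.0], [392.0, 372.0]]
[[679.0, 256.0], [679.0, 282.0], [677.0, 321.0], [665.0, 371.0]]
```

View pics/w4.png

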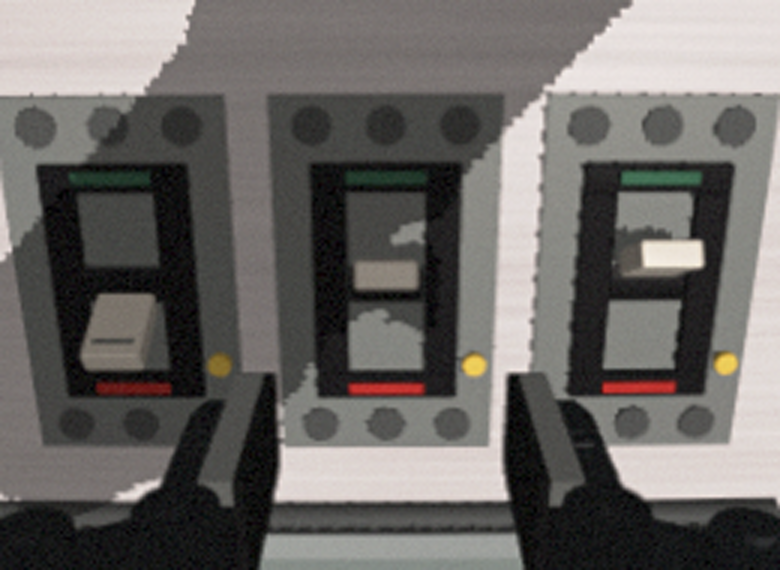

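The middle handle tip is at (386,275) versus 255 for fully off: it reached only about −0.36 because the pads slipped. I'll push it with shut fingers from the far side.

```bash
python3 -m creep '[{"xyz":[-2,0,0],"angular":[0,0,0],"hand":0},{"xyz":[-4.3,-0.1,0],"angular":[0,0,0],"hand":0},{"xyz":[-4.3,-0.1,0],"angular":[0,0,0],"hand":0},{"xyz":[-4.3,-0.1,0],"angular":[0,0,0],"hand":0},{"xyz":[-4.3,-0.1,0],"angular":[0,0,0],"hand":0},{"xyz":[-4.3,-0.1,4],"angular":[0,0,0],"hand":0},{"xyz":[-4.3,-0.1,8],"angular":[0,0,0],"hand":0},{"xyz":[-4.3,-0.1,10.5],"angular":[0,0,0],"hand":0},{"xyz":[-4.3,-0.1,12],"angular":[0,0,0],"hand":0},{"xyz":[-4.3,-0.1,12],"angular":[0,0,0],"hand":0},{"xyz":[-4.3,-0.1,12],"angular":[0,0,0],"hand":0}]'
python3 -c "
from h import *
P=readout.sense()['position'];print(BR.T@(P-np.r_[C,0]),BR.T@readout.sense()['ft_force'])"
```

```text
t: 10.43
position: [0.5241, 0.0739, 0.1275]
tcp_rot: [[-0.97, 0.241, -0.002], [0.241, 0.97, -0.001], [0.001, -0.001, -1.0]]
ft_force: [0.7, 0.1, -0.0]
opening: -0.0001
gripper_force: 0.0
[ 0.01483011 -0.00255674  0.12752323] [ 0.63725505  0.22139215 -0.03122962]
```

```bash
python3 -m creep '[{"xyz":[0.4,0.1,-0.2],"angular":[0,0,0],"hand":0},{"xyz":[0.8,0.1,-0.2],"angular":[0,0,0],"hand":0},{"xyz":[1.2,0.1,-0.2],"angular":[0,0,0],"hand":0},{"xyz":[1.5,0.1,-0.2],"angular":[0,0,0],"hand":0},{"xyz":[1.5,0.1,-0.2],"angular":[0,0,0],"hand":0}]'
python3 -c "
from h import *
P=readout.sense()['position'];print(BR.T@(P-np.r_[C,0]),BR.T@readout.sense()['ft_force'])"
```

```text
t: 10.85
position: [0.5127, 0.0794, 0.1321]
tcp_rot: [[-0.971, 0.241, 0.007], [0.241, 0.971, 0.002], [-0.006, 0.003, -1.0]]
ft_force: [5.9, -2.4, -1.4]
opening: 0.0
gripper_force: 3.1
[ 2.51402309e-03 -8.52810498e-06  1.32119939e-01] [ 6.31472822 -0.9253361  -1.3961674 ]
```

Contact and moving at ~6 N; keep pushing until the force rises at the stop.

```bash
python3 -m creep '[{"xyz":[0.2,0,0],"angular":[0,0,0],"hand":0},{"xyz":[0.4,0,0],"angular":[0,0,0],"hand":0},{"xyz":[0.6,0,0],"angular":[0,0,0],"hand":0},{"xyz":[0.6,0,0],"angular":[0,0,0],"hand":0}]'
python3 -c "
from h import *
P=readout.sense()['position'];print(BR.T@(P-np.r_[C,0]),BR.T@readout.sense()['ft_force'])"
python3 -m creep '[{"xyz":[0.2,0,0],"angular":[0,0,0],"hand":0},{"xyz":[0.4,0,0],"angular":[0,0,0],"hand":0},{"xyz":[0.4,0,0],"angular":[0,0,0],"hand":0}]'
python3 -c "
from h import *
P=readout.sense()['position'];print(BR.T@(P-np.r_[C,0]),BR.T@readout.sense()['ft_force'])"
```

```text
t: 11.18
position: [0.5095, 0.0811, 0.1332]
tcp_rot: [[-0.971, 0.24, 0.011], [0.24, 0.971, 0.002], [-0.01, 0.005, -1.0]]
ft_force: [14.7, -5.3, 0.1]
opening: -0.0001
gripper_force: 6.4
[-0.00106022  0.00083061  0.13319335] [15.56765862 -1.57155842  0.08593204]
t: 11.43
position: [0.5085, 0.0823, 0.1346]
tcp_rot: [[-0.971, 0.239, 0.016], [0.239, 0.971, 0.003], [-0.015, 0.007, -1.0]]
ft_force: [21.7, -9.8, 0.6]
opening: -0.0
gripper_force: 10.5
[-0.00228915  0.00182663  0.13459782] [23.42276708 -4.22002345  0.61339783]
```

Stop reached (force climbs to 23 N with no motion): fully off. Now over to the near side.

```bash
python3 -m creep '[{"xyz":[-0.8,0,0],"angular":[0,0,0],"hand":0},{"xyz":[-0.8,0,-2.5],"angular":[0,0,0],"hand":0},{"xyz":[-0.8,0,-5],"angular":[0,0,0],"hand":0},{"xyz":[1,0,-5],"angular":[0,0,0],"hand":0},{"xyz":[3.6,0,-5],"angular":[0,0,0],"hand":0},{"xyz":[3.6,0,-5],"angular":[0,0,0],"hand":0},{"xyz":[3.6,0,-5],"angular":[0,0,0],"hand":0}]'
python3 -c "
from h import *
P=readout.sense()['position'];print(BR.T@(P-np.r_[C,0]))
w=cam('wrist');crop(w,130,110,260,190,2,'pics/w5.png')
for y in(0,.09): print(((proj(w,[f((.042*np.sin(a),y,.108+.042*np.cos(a))) for a in(-.5,-.3)])-[130,110])*2).round(0).tolist())
"
```

```text
t: 12.02
position: [0.4651, 0.0901, 0.1812]
tcp_rot: [[-0.971, 0.241, 0.002], [0.241, 0.971, 0.002], [-0.002, 0.002, -1.0]]
ft_force: [0.2, 0.4, 0.1]
opening: -0.0002
gripper_force: 0.0
[-0.04628517 -0.00110994  0.18119324]
[[265.0, 288.0], [265.0, 311.0]]
[[510.0, 287.0], [511.0, 310.0]]
```

```bash
python3 -m creep '[{"xyz":[0,0,2.5],"angular":[0,0,0],"hand":0},{"xyz":[0,0,4.9],"angular":[0,0,0],"hand":0},{"xyz":[0,0,4.9],"angular":[0,0,0],"hand":0},{"xyz":[-0.5,0,4.9],"angular":[0,0,0],"hand":0},{"xyz":[-1,0,4.9],"angular":[0,0,0],"hand":0},{"xyz":[-1.5,0,4.9],"angular":[0,0,0],"hand":0},{"xyz":[-2,0,4.9],"angular":[0,0,0],"hand":0},{"xyz":[-2.5,0,4.9],"angular":[0,0,0],"hand":0},{"xyz":[-3,0,4.9],"angular":[0,0,0],"hand":0},{"xyz":[-3,0,4.9],"angular":[0,0,0],"hand":0}]'
python3 -c "
from h import *
P=readout.sense()['position'];print(BR.T@(P-np.r_[C,0]),BR.T@readout.sense()['ft_force'])"
python3 -m creep '[{"xyz":[-0.5,0,0],"angular":[0,0,0],"hand":0},{"xyz":[-1,0,0],"angular":[0,0,0],"hand":0},{"xyz":[-1.5,0,0],"angular":[0,0,0],"hand":0},{"xyz":[-1.5,0,0],"angular":[0,0,0],"hand":0}]'
python3 -c "
from h import *
P=readout.sense()['position'];print(BR.T@(P-np.r_[C,0]),BR.T@readout.sense()['ft_force'])"
```

```text
t: 12.9
position: [0.4961, 0.0824, 0.1324]
tcp_rot: [[-0.97, 0.242, 0.0], [0.242, 0.97, 0.0], [-0.0, 0.0, -1.0]]
ft_force: [-2.5, 0.0, 2.8]
opening: -0.0001
gripper_force: 1.5
[-0.01436355 -0.00111545  0.13235586] [-2.46397922 -0.57914582  2.76618233]
t: 13.23
position: [0.5081, 0.079, 0.1311]
tcp_rot: [[-0.97, 0.243, -0.004], [0.243, 0.97, 0.001], [0.004, -0.0, -1.0]]
ft_force: [-12.7, 5.9, 5.6]
opening: -0.0
gripper_force: 7.2
[-0.00189002 -0.00148192  0.13113331] [-13.71133747   2.608164     5.61871139]
```

```bash
python3 -m creep '[{"xyz":[-0.3,0,0],"angular":[0,0,0],"hand":0},{"xyz":[-0.6,0,0],"angular":[0,0,0],"hand":0},{"xyz":[-0.9,0,0],"angular":[0,0,0],"hand":0},{"xyz":[-0.9,0,0],"angular":[0,0,0],"hand":0}]'
python3 -c "
from h import *
P=readout.sense()['position'];print(BR.T@(P-np.r_[C,0]),BR.T@readout.sense()['ft_force'])"
```

```text
t: 13.57
position: [0.5094, 0.0782, 0.1305]
tcp_rot: [[-0.97, 0.244, -0.016], [0.244, 0.97, 0.002], [0.016, -0.002, -1.0]]
ft_force: [-47.8, 25.9, 29.9]
opening: -0.0001
gripper_force: 30.2
[-0.00040747 -0.00200653  0.13051964] [-52.63833548  13.59652407  29.86542374]
```

Handle reached x where the +0.5 stop must be (−0.4 mm; a block at +0.22 would be ≈ −10 mm), force 53 N into the stop: fully on. Back off and rise.

```bash
python3 -m creep '[{"xyz":[0.8,0,0],"angular":[0,0,0],"hand":0},{"xyz":[1.8,0,0],"angular":[0,0,0],"hand":0},{"xyz":[1.8,0,-4],"angular":[0,0,0],"hand":0},{"xyz":[1.8,0,-8],"angular":[0,0,0],"hand":0},{"xyz":[1.8,0,-12],"angular":[0,0,0],"hand":0.7},{"xyz":[1.8,0,-16],"angular":[0,0,0],"hand":0.7},{"xyz":[1.8,0,-20],"angular":[0,0,0],"hand":0.7},{"xyz":[1.8,0,-22],"angular":[0,0,0],"hand":0.7},{"xyz":[1.8,0,-22],"angular":[0,0,0],"hand":0.7},{"xyz":[1.8,0,-22],"angular":[0,0,0],"hand":0.7},{"xyz":[1.8,0,-22],"angular":[0,0,0],"hand":0.7}]'
python3 -c "
from h import *
P=readout.sense()['position'];print(BR.T@(P-np.r_[C,0]),rel(f((.1556,-.0012,.350)),down()))
w=cam('wrist');cv2.imwrite('pics/w6.png',w['image'][:,:,::-1])
for y in(-.09,0,.09): print(proj(w,[f((.042*np.sin(a),y,.108+.042*np.cos(a))) for a in(-.5,.2,.5)]).round(0).tolist())
for th in(1.4,1.5,1.6):print(th,proj(w,[f((.095-.18*np.cos(th),y,.12+.18*np.sin(th))) for y in(-.15,.15)]).round(0).tolist())
g=cv2.cvtColor(w['image'],cv2.COLOR_RGB2GRAY)
p=proj(w,[f((0,y,.13)) for y in(-.09,0,.09)]).round().astype(int)
for u,v in p: print(u,v,g[v-22:v+42:2,u-3:u+4].mean(1).round().astype(int))
"
```

```text
t: 14.48
position: [0.5009, 0.0808, 0.351]
tcp_rot: [[-0.97, 0.242, 0.001], [0.242, 0.97, 0.0], [-0.0, 0.001, -1.0]]
ft_force: [0.3, -0.7, 0.1]
opening: 0.0594
gripper_force: 0.0
[-0.00934591 -0.00150866  0.35097885] (array([-16.49,   0.03,   0.11]), array([ 0.001,  0.   , -0.   ]))
[[190.0, 156.0], [191.0, 178.0], [193.0, 186.0]]
[[262.0, 156.0], [262.0, 178.0], [262.0, 186.0]]
[[333.0, 156.0], [332.0, 178.0], [331.0, 186.0]]
1.4 [[89.0, 290.0], [437.0, 290.0]]
1.5 [[92.0, 308.0], [433.0, 308.0]]
1.6 [[96.0, 324.0], [429.0, 324.0]]
194 168 [ 68  68  67  68  67  68  67  60  20  17  14  75 113 112 112 112  90 112
 118 112  85  68  12  39  47  46  67  56  48  47  52  64]
262 168 [ 68  70  67  68  69  69  69  59  24  25  25  79 152 166 176 180 150 138
 168 146 148 107  31  66  87 116 129  98  88  89  93 122]
329 168 [141 142 130 184 224 227 192 120 125  55  35  25  92 136 137 136 134 135
 134 134 134 111  32  81  77 117 133 121 114 113 119 128]
```

Profile check: the middle handle's bright span matches the on breaker's. Regrip the pull.

```bash
python3 -m creep '[{"xyz":[-4,0,0],"angular":[0,0,0],"hand":0.7},{"xyz":[-8,0,0],"angular":[0,0,0],"hand":0.7},{"xyz":[-12,0,0],"angular":[0,0,0],"hand":0.7},{"xyz":[-16.5,0,0],"angular":[0,0,0],"hand":0.7},{"xyz":[-16.5,0,0],"angular":[0,0,0],"hand":0.7},{"xyz":[-16.5,0,0],"angular":[0,0,0],"hand":0.7},{"xyz":[-16.5,0,3],"angular":[0,0,0],"hand":0.7},{"xyz":[-16.5,0,6],"angular":[0,0,0],"hand":0.7},{"xyz":[-16.5,0,8.2],"angular":[0,0,0],"hand":0.7},{"xyz":[-16.5,0,8.2],"angular":[0,0,0],"hand":0.7},{"xyz":[-16.5,0,8.2],"angular":[0,0,0],"hand":0.1},{"xyz":[-16.5,0,8.2],"angular":[0,0,0],"hand":0.1},{"xyz":[-16.5,0,8.2],"angular":[0,0,0],"hand":0.1},{"xyz":[-16.5,0,8.2],"angular":[0,0,0],"hand":0.1},{"xyz":[-16.5,0,8.2],"angular":[0,0,0],"hand":0.1},{"xyz":[-16.5,0,8.2],"angular":[0,0,0],"hand":0.1}]'
python3 -c "
from h import *
P=readout.sense()['position'];print(BR.T@(P-np.r_[C,0]))"
```

```text
t: 15.87
position: [0.662, 0.0411, 0.2713]
tcp_rot: [[-0.97, 0.242, 0.004], [0.242, 0.97, 0.0], [-0.004, 0.001, -1.0]]
ft_force: [-0.8, -0.6, 7.3]
opening: 0.0281
gripper_force: 58.9
[ 0.15662435 -0.00103781  0.27134029]
```

```bash
python3 -m creep '[{"xyz":[1.7,0,-0.5],"angular":[0,0,0],"hand":0.1},{"xyz":[3.5,0,-0.8],"angular":[0,0,0],"hand":0.1},{"xyz":[5.2,0,-1.0],"angular":[0,0,0],"hand":0.1},{"xyz":[7.0,0,-0.9],"angular":[0,0,0],"hand":0.1},{"xyz":[8.8,0,-0.8],"angular":[0,0,0],"hand":0.1},{"xyz":[10.6,0,-0.4],"angular":[0,0,0],"hand":0.1},{"xyz":[12.3,0,0.2],"angular":[0,0,0],"hand":0.1},{"xyz":[14.0,0,0.9],"angular":[0,0,0],"hand":0.1},{"xyz":[14.0,0,0.9],"angular":[0,0,0],"hand":0.1}]'
python3 -c "
from h import *
P=readout.sense()['position'];print(BR.T@(P-np.r_[C,0]))"
```

```text
t: 16.62
position: [0.5237, 0.0754, 0.262]
tcp_rot: [[-0.971, 0.241, 0.004], [0.241, 0.971, 0.002], [-0.003, 0.003, -1.0]]
ft_force: [-5.2, -1.4, 8.2]
opening: 0.0285
gripper_force: 81.3
[ 0.01411821 -0.00122108  0.261968  ]
```

```bash
python3 -m creep '[{"xyz":[1.5,0,0.9],"angular":[0,0,0],"hand":0.1},{"xyz":[3.0,0,1.9],"angular":[0,0,0],"hand":0.1},{"xyz":[4.4,0,3.1],"angular":[0,0,0],"hand":0.1},{"xyz":[5.6,0,4.4],"angular":[0,0,0],"hand":0.1},{"xyz":[6.7,0,5.9],"angular":[0,0,0],"hand":0.1},{"xyz":[7.6,0,7.4],"angular":[0,0,0],"hand":0.1},{"xyz":[8.3,0,9.0],"angular":[0,0,0],"hand":0.1},{"xyz":[8.3,0,9.2],"angular":[0,0,0],"hand":0.1},{"xyz":[8.3,0,9.2],"angular":[0,0,0],"hand":0.1}]'
python3 -c "
from h import *
P=readout.sense()['position'];print(BR.T@(P-np.r_[C,0]))"
```

```text
t: 17.37
position: [0.4447, 0.095, 0.1717]
tcp_rot: [[-0.971, 0.24, 0.003], [0.24, 0.971, 0.0], [-0.003, 0.001, -1.0]]
ft_force: [-16.8, -1.3, 34.1]
opening: 0.0281
gripper_force: 96.4
[-0.06728374 -0.00133415  0.17174417]
```

Same pose as when first gripped, with the cover pressed on the plate. Release, rise, then a gentle press on the bar end to confirm it is shut.

```bash
python3 -m creep '[{"xyz":[0,0,0],"angular":[0,0,0],"hand":0.7},{"xyz":[0,0,0],"angular":[0,0,0],"hand":0.7},{"xyz":[0,0,0],"angular":[0,0,0],"hand":0.7},{"xyz":[0,0,0],"angular":[0,0,0],"hand":0.7},{"xyz":[0,0,-3],"angular":[0,0,0],"hand":0.7},{"xyz":[0,0,-6],"angular":[0,0,0],"hand":0.7},{"xyz":[0,0,-6],"angular":[0,0,0],"hand":0},{"xyz":[0,0,-6],"angular":[0,0,0],"hand":0},{"xyz":[0,0,-6],"angular":[0,0,0],"hand":0},{"xyz":[0,0,-6],"angular":[0,0,0],"hand":0},{"xyz":[0,0,-6],"angular":[0,0,0],"hand":0},{"xyz":[0,0,-4],"angular":[0,0,0],"hand":0},{"xyz":[0,0,-3.2],"angular":[0,0,0],"hand":0},{"xyz":[0,0,-2.8],"angular":[0,0,0],"hand":0},{"xyz":[0,0,-2.4],"angular":[0,0,0],"hand":0},{"xyz":[0,0,-2.4],"angular":[0,0,0],"hand":0}]'
```

```text
t: 18.7
position: [0.4438, 0.0947, 0.1965]
tcp_rot: [[-0.971, 0.24, -0.0], [0.24, 0.971, -0.001], [-0.0, -0.001, -1.0]]
ft_force: [-27.5, 0.8, 54.4]
opening: 0.0
gripper_force: 27.0
```

Contact at z = 0.1965 with 54 N: the bar top is at its shut height. Retreat and take the last look.

```bash
python3 -m creep '[{"xyz":[0,0,-4],"angular":[0,0,0],"hand":0},{"xyz":[0,0,-8],"angular":[0,0,0],"hand":0},{"xyz":[0,0,-12],"angular":[0,0,0],"hand":0},{"xyz":[0,0,-12],"angular":[0,0,0],"hand":0},{"xyz":[0,0,-12],"angular":[0,0,0],"hand":0},{"xyz":[0,0,-12],"angular":[0,0,0],"hand":0}]'
python3 -c "
from h import *
w=cam('wrist');d=cam('side')
a=cv2.resize(w['image'],(400,300));b=cv2.resize(d['image'][100:292,150:406],(400,300),interpolation=cv2.INTER_CUBIC)
cv2.imwrite('pics/f.png',np.hstack([a,b])[:,:,::-1])"
```

```text
t: 19.2
position: [0.4441, 0.095, 0.3111]
tcp_rot: [[-0.97, 0.242, -0.001], [0.242, 0.97, -0.0], [0.001, -0.0, -1.0]]
ft_force: [-0.0, 0.3, -0.6]
opening: 0.0
gripper_force: 0.0
```

View pics/f.png

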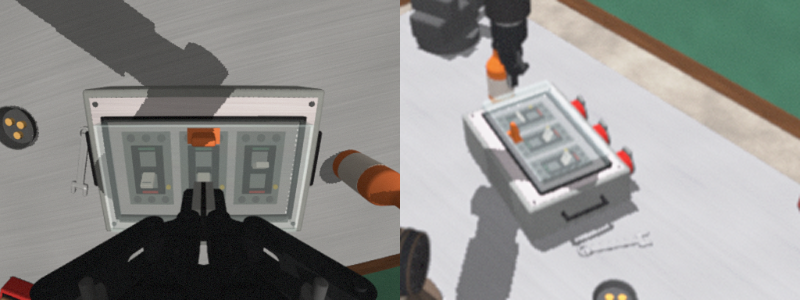

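The cover is shut with the pull at (204,136). The −y handle at (148,180) is still on and the +y handle at (261,160) still off. Bottle, tray and spanner are undisturbed.

```bash
python3 -c "
from workcell import robot
print(robot.finish_job())"
```

```text
the job is handed in; nothing more can be done
None
```

The tripped middle breaker was pushed fully off and then fully on, the cover is shut again, the other two breakers and the things around the box are as they were, and the job was handed in at about 19 s.

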